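Bundle polystyrene trays in the ratchet clamp

TASK

Stack all the loose polystyrene trays on the bed of the ratchet clamp, the first flat behind the bed's near lip with its own lip on the far side, and each next one turned end for end and set back so that it sits flat behind the lip of the one below. Then pump the lever, full strokes and letting it right up each time, until the sprung plate bears firmly and the stack is tight against the end board, without driving the springs solid. Only then mark the clamped stack by pressing the spray can's cap right down and letting it up; do not knock the wine bottles over.

Things in the scene. Friction and masses are not known exactly. Their poses are not given: they have to be found in the camera images.
- clamp: ratchet clamp, fixed, yaw within 6 degrees; origin at table level under the centre of a clamped stack, x away from the robot, y to the end board. Plywood bed x -95..95, y -160..75 mm, top at z 25; its own lip x -82..-68 along the near side, 10 high, y -130..50. First tray: centre at x +10 (4 or more), lip on the far side (+x)
- bed_centre (a point): point on the bed's top above the clamp's origin. Second tray: turned, lip on the near side, centre at clamp x -10 (at least 14 nearer than the tray below, to clear its lip), so that it sits flat on the rim below, 34 higher; third again at x +10 with its lip far, and so on
- end_board (a point): top middle of the end board's face, clamp y 55, z 180 mm; board 120 wide (clamp x). The plate pushes trays that stand off it up to it, so they may be stacked 10 to 15 mm off the board (centre at clamp y -10 to -15)
- rack (a joint): travel of the rack bar and cross-head towards the end board, m; 0 = fully back, starts 0 to 0.03. Stiff (12 N); a pawl keeps it from going back. Each full lever stroke moves it one tooth, 10 mm (the first may be less). About 0.085 brings the plate to a stack that touches the end board
- plate (a joint): how far the pressure plate is pushed back on its two springs against the cross-head, m: 0 = loose, 0.030 = springs solid; 1000 N/m. With the lever up it bears firmly from 0.003; less, or a tray still off the end board, needs another stroke. A stroke adds up to 0.010, and 0.003 more while the lever is down; beyond 0.0285 the trays are being crushed
- plate_face (a point): centre of the pressure plate's face towards the stack; plywood, 100 wide (clamp x), 150 high, 10 thick, its top 180 above the table
- lever (a joint): pump lever angle, rad: 0 = up (rest; a spring returns it), 0.64 = fully down against its stop. Press down to the stop with 6 to 14 N at the pad, then let it rise fully to 0 so that the pawl catches the next tooth
- lever_tip (a point): middle of the top face of the rubber pad, 44 x 50, on the end of the pump lever; 118 mm from the lever's hinge, which lies along the clamp's x axis at clamp y -253, z 89 mm. The lever points away from the bed (clamp -y), 0.4 rad above level at rest; its pad sinks about 74 mm to the stop
- nozzle (a joint): spray cap travel, m: 0 = up, 0.006 = fully down; sprung, about 8 N to push right down
- nozzle_top (a point): centre of the top of the spray cap, a white disc 25 across and 22 high, on the small spray can (45 across) fixed in its clip on the near side of the clamp; about 131 above the table. It sprays towards the stack
- bottle_a: small green wine bottle, standing, 54 across, 193 high; origin at its base
- bottle_b: another such bottle
- tray_a: white polystyrene tray 144 long (x), 110 wide (y), 34 high, 0.09 kg, all alike; starts upright, long axis roughly along world y. Origin: centre of the flat underside, z up. Two cells 45 long, 86 wide, 27 deep; between them a middle wall 26 thick, rim-high, to grip (closing along the tray's x). Floor 7, end walls 14, side walls 12 thick. Three to five trays are present.
- tray_a_lip (a point): middle of the top of tray_a's lip, 65 from its centre along +x, 44 above its underside; the lip runs across the +x end, 96 wide, 14 thick, 10 above the rim
- tray_b: tray like tray_a (absent in some starts)
- tray_b_lip (a point): middle of the top of tray_b's lip, 65 from its centre along +x, 44 above its underside; the lip runs across the +x end, 96 wide, 14 thick, 10 above the rim
- tray_c: tray like tray_a (absent in some starts)
- tray_c_lip (a point): middle of the top of tray_c's lip, 65 from its centre along +x, 44 above its underside; the lip runs across the +x end, 96 wide, 14 thick, 10 above the rim
- tray_d: tray like tray_a (absent in some starts)
- tray_d_lip (a point): middle of the top of tray_d's lip, 65 from its centre along +x, 44 above its underside; the lip runs across the +x end, 96 wide, 14 thick, 10 above the rim
- tray_e: tray like tray_a (absent in some starts)
- tray_e_lip (a point): middle of the top of tray_e's lip, 65 from its centre along +x, 44 above its underside; the lip runs across the +x end, 96 wide, 14 thick, 10 above the rim
There are look-alikes about, which are no part of the job. What is shaped like the tray_b but pink is not meant.

How it is judged:
By the outcome, as a careful person would: the job done as asked, in the order asked, and still so for the second after the job is handed in, with the robot touching nothing.
Of tray_a, tray_b, tray_c, tray_d, tray_e only 3 to 5 are there at a start; the rules pass over those that are not, and their reading is None.
At some moment in a run one of tray_a, tray_b, tray_c, tray_d, tray_e may be knocked a few centimetres aside while the robot is not near it.
Once in a run the grip may slacken for a moment while it holds something.
It also fails if it takes over 210 s, if anything falls off the work surface, if the arm or the gripper's body presses on something with over 40 N, if the wrist force passes 120 N, or if a joint passes its speed limit or range.

ROBOT

A 7-joint arm with a two-finger parallel gripper is mounted at the origin on the work surface. World frame = base frame: x ahead of the robot, y to its left, z up, the work surface at z = 0. Lengths are in m, angles in rad, forces in N, time in s.
With the tool pointing down it reaches from about 0.425 to 0.95 m from the base axis. Payload 4.7 kg.
Tool frame: the origin (TCP) lies between the finger pads; the fingertips stand 25 mm ahead of it and the grasp point (between the pads) lies 6 mm ahead of it; x points along the fingers, z is the direction in which the jaws open and shut, and the axes are right-handed (so a half turn about x gives the same grasp; the last joint's range is limited). The gripper opens to 85 mm and grips with 20 to 120 N. Pads are 22 mm wide; open, the fingers measure 114 mm over their backs; the gripper's body (76 mm by 85 mm) begins 54 mm behind the grasp point. The pads swing forward as they close: fully open they stand 13 mm farther back than shut.
Start: joints at [1.082, 0.469, -0.049, 1.532, 0.024, 1.141, -0.082], TCP at [0.3, -0.605, 0.256] pointing down, gripper open.
Joint ranges: [-2.59, 2.59], [-0.33, 1.99], [-1.39, 1.29], [0.1, 2.45], [-1.04, 4.18], [0.21, 1.99], [-2.66, 2.66]. Speed limits (rad/s): [2.57, 2.57, 3.14, 3.14, 3.14, 3.14, 3.14].

INTERFACE

Orientations are given as a 3x3 rotation matrix whose columns are the frame's x, y, z axes.
In Python, from rig import * gives the robot as it stands. Calls block until the motion is done:
- movep(position, orientation): joint-space move of the TCP to a pose.
- move_l(position, attitude=None, feed=0.15, until_force=None): straight line of the TCP; attitude=None keeps the orientation; feed is the mean speed in m/s. With until_force (N) it stops when the force on the tool has changed by that much, and returns True; else False.
- move_joints(angles): joint-space move.
- command_gripper(opening, newtons=None): finger opening in m; newtons is the grip in N (None keeps the last); returns when the fingers have stopped.
- sleep(seconds).
- inverse_kinematics(position, orientation): joint angles nearest the present ones, or None.
- sense(): the state.
- camera(name): name is "scene" or "top" or "wrist"; returns (picture, depth): 384x512x3 uint8, red, green, blue; 384x512 float32, m along the optical axis (not along the pixel's ray), 0 where there is no reading.
- camera_params(name): a dict with "K" (3x3 intrinsics, pixels), "position" and "rotation" of the camera in the world; the wrist camera has in their place "tool_from_camera" (4x4, takes a point from camera to tool coordinates, whose origin is the TCP and whose axes are the tool frame's). Camera axes: x right, y down, z forward; pixel columns grow to the right and rows downward; lengths in m; the calibration is good to about 2 mm. A picture is of the moment at which its call begins: read the wrist's pose just before it. camera_params takes no time and is no camera call.
A pose or a line that the arm cannot do raises Unreachable and nothing moves.
- finish_job(): hands the job in, once; it reports no verdict.
The state is a dict: "time_s": time; "joint_pos": joint angles; "qd": joint speeds; "joint_efforts": joint torques, N m; "position": TCP position; "tcp_rot": TCP orientation; "wrist_force": force on the tool from outside, world axes, zero at the start; "ft_torque": the same for the moment, N m; "finger_gap": finger opening in m.
Only numpy, scipy, OpenCV 4.12 (cv2) and the standard library are available. Lean on these libraries where they do the work, as an engineer would, in place of code of your own. Each camera call takes 0.05 s, during which the arm holds its last target. There are 200 camera calls.

## Working session

There is one attempt and no reset: what is moved stays moved. The work goes in short steps, each a Python script; the robot and the scene stay as the last script left them, time stands still between calls to the robot, and variables do not carry over. Pictures are saved under pics/ and viewed, about 12 in all and at most 16, crops included, and the job is handed in when it is done.

```bash
ls; mkdir -p pics
python3 - <<'E'
from rig import *
import cv2,numpy as np
for n in ("scene","top"):
    p,d=camera(n); cv2.imwrite(f"pics/{n}0.png",cv2.cvtColor(p,cv2.COLOR_RGB2BGR)); np.savez(f"pics/{n}0.npz",p=p,d=d)
    c=camera_params(n); print(n,c["K"],c["position"],c["rotation"],(d>0).mean())
print(camera_params("wrist")); print(sense())
a=cv2.imread("pics/scene0.png");b=cv2.imread("pics/top0.png")
cv2.imwrite("pics/top0x.png",cv2.resize(b,(800,600)))
cv2.imwrite("pics/scene0x.png",cv2.resize(a,(800,600)))
E
```

```text
pics
scene [[467.4961469    0.         252.12181363]
 [  0.         467.4961469  192.40234248]
 [  0.           0.           1.        ]] [ 0.92460756 -0.7595616   1.29464052] [[ 0.87050663  0.38532255 -0.30617762]
 [ 0.49212874 -0.68813386  0.53318017]
 [-0.00524485 -0.61481568 -0.78865339]] 0.99609375
top [[472.50759356   0.         264.48282328]
 [  0.         472.50759356 191.22759513]
 [  0.           0.           1.        ]] [0.42488934 0.01951318 1.58775521] [[ 0.02574348 -0.99852086  0.04788899]
 [-0.9995768  -0.02636069 -0.01230173]
 [ 0.01354592 -0.04755204 -0.99877691]] 0.9962361653645834
{'K': array([[295.39014045,   0.        , 256.50138833],
       [  0.        , 295.39014045, 189.19836136],
       [  0.        ,   0.        ,   1.        ]]), 'tool_from_camera': array([[ 5.78544732e-04, -3.03667758e-01,  9.52777811e-01,
        -1.17446078e-01],
       [-3.32672250e-04, -9.52777977e-01, -3.03667609e-01,
         7.82010364e-02],
       [ 9.99999777e-01, -1.41277443e-04, -6.52246515e-04,
        -6.64097041e-05],
       [ 0.00000000e+00,  0.00000000e+00,  0.00000000e+00,
         1.00000000e+00]])}
{'time_s': 0.1, 'joint_pos': array([ 1.08209514,  0.46938157, -0.04859059,  1.53353957,  0.0241321 ,
        1.14100727, -0.0822893 ]), 'qd': array([ 0.0003842 , -0.00399571, -0.00168169, -0.00016655,  0.00280879,
        0.00011399,  0.00091773]), 'joint_efforts': array([ 5.06711312e-04, -5.11513782e+01, -4.71149536e-02, -2.38391733e+01,
        1.07383635e-02,  4.36841394e-03, -1.74379039e-05]), 'position': array([ 0.29934284, -0.60447542,  0.25536708]), 'tcp_rot': array([[-8.56718800e-04,  8.96119198e-01,  4.43812628e-01],
       [ 1.52493749e-03,  4.43813446e-01, -8.96117905e-01],
       [-9.99998470e-01, -9.09345402e-05, -1.74674909e-03]]), 'wrist_force': array([0.17557601, 0.15748965, 0.32375106]), 'ft_torque': array([-0.01333515,  0.01127836,  0.02447872]), 'finger_gap': 0.08518368957914624}
```

View pics/top0x.png

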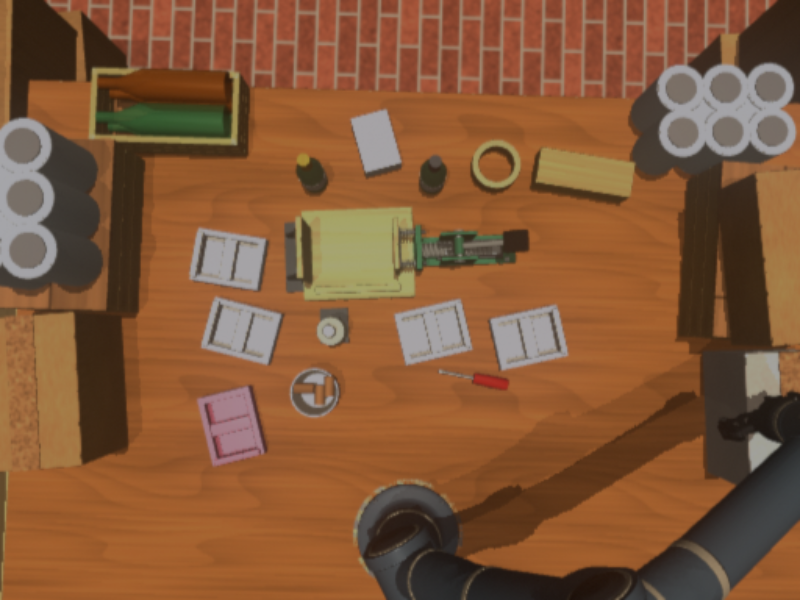

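View pics/scene0x.png

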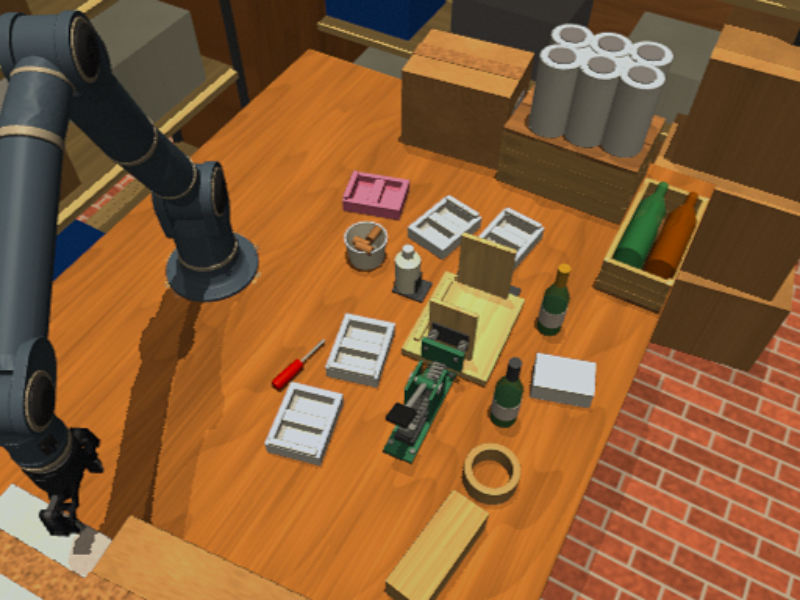

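Four white two-cell trays fit the description, at (228,260), (242,331), (433,332) and (528,337) in the 800px top view. Two things are look-alikes: the pink tray at (230,425), and the solid white block at (376,142), which has no cells. The bed is at (358,252), the spray can at (330,328), the lever pad at (515,240), and the bottles at (312,175) and (432,175).

```bash
cat > h.py <<'E'
from rig import *
import cv2,numpy as np
def cloud(p,d,c):
    K=np.array(c["K"]);v,u=np.mgrid[:d.shape[0],:d.shape[1]]
    P=np.stack([(u-K[0,2])/K[0,0]*d,(v-K[1,2])/K[1,1]*d,d],-1)
    return P@np.array(c["rotation"]).T+np.array(c["position"])
def ray(n,uv,z):
    c=camera_params(n);K=np.array(c["K"]);r=np.array(c["rotation"])@np.array([(uv[0]-K[0,2])/K[0,0],(uv[1]-K[1,2])/K[1,1],1])
    o=np.array(c["position"]);return o+r*(z-o[2])/r[2]
def trays(p,W):
    """white blobs of tray size -> (centre, yaw towards lip) from depth"""
    hsv=cv2.cvtColor(p,cv2.COLOR_RGB2HSV)
    Z=W[...,2]; m=((hsv[...,1]<70)&(Z>.006)&(Z<.055)).astype(np.uint8)
    m=cv2.morphologyEx(m,cv2.MORPH_CLOSE,np.ones((5,5)))
    out=[]
    for c in cv2.findContours(m,cv2.RETR_EXTERNAL,cv2.CHAIN_APPROX_NONE)[0]:
        if cv2.contourArea(c)<500: continue
        k=np.zeros_like(m);cv2.drawContours(k,[c],-1,1,-1)
        Q=W[(k>0)&(Z>.02)&(Z<.055)]
        r=cv2.minAreaRect((Q[:,:2]*1000).astype(np.float32));b=cv2.boxPoints(r)
        e=[b[1]-b[0],b[2]-b[1]];e=max(e,key=np.linalg.norm);e/=np.linalg.norm(e)
        ctr=np.array(r[0])/1000
        s=(Q[:,:2]-ctr)@e
        hp=np.median(Q[(s>.060)&(s<.07),2]);hm=np.median(Q[(s<-.060)&(s>-.07),2])
        if hm>hp:e=-e
        out.append((ctr,np.arctan2(e[1],e[0]),sorted(r[1]),hp,hm,c.mean((0,1)),np.median(Q[abs(s)<.008,2]),np.median(Q[:,2])))
    return out
E
python3 - <<'E'
from h import *
np.set_printoptions(precision=4,suppress=True)
for n in("top","scene"):
    f=np.load(f"pics/{n}0.npz");p,d=f["p"],f["d"];W=cloud(p,d,camera_params(n))
    for t in trays(p,W): print(n,*[np.round(x,4) for x in t])
    hsv=cv2.cvtColor(p,cv2.COLOR_RGB2HSV);Z=W[...,2]
    yel=(hsv[...,0]>20)&(hsv[...,0]<32)&(hsv[...,1]>70)&(abs(W[...,0]-.6)<.25)&(abs(W[...,1]-.12)<.25)
    for nm,m in(("bed",yel&(abs(Z-.025)<.005)),("lip",yel&(abs(Z-.035)<.003)),("tall",(Z>.172)&(Z<.186)&(abs(W[...,0]-.6)<.15)&(abs(W[...,1]-.12)<.25)),("green",(hsv[...,0]>50)&(hsv[...,0]<85)&(hsv[...,1]>80)&(Z<.16)&(abs(W[...,0]-.6)<.1))):
        if m.sum()<5: print(nm,m.sum());continue
        Q=W[m];r=cv2.minAreaRect((Q[:,:2]*1000).astype(np.float32));print(n,nm,m.sum(),np.round(r[0]),np.round(r[1]),r[2],Q[:,2].mean(),Q.min(0),Q.max(0))
    m=(abs(W[...,0]-.41)<.06)&(abs(W[...,1]-.17)<.06)&(Z>.11)&(Z<.16);Q=W[m];print("can",m.sum(),Q.mean(0),Q.min(0),Q.max(0))
    # bottles
    m=(Z>.15)&(W[...,0]>.7)&(W[...,0]<.9)&(abs(W[...,1]-.1)<.3);_,l,s,ct=cv2.connectedComponentsWithStats(m.astype(np.uint8))
    for i in range(1,len(s)):
        if s[i,4]>5:print("tall far",W[l==i].mean(0),W[l==i].max(0))
E
python3 - <<'E'
import cv2
a=cv2.imread("pics/top0.png");cv2.imwrite("pics/c1.png",cv2.resize(a[120:245,115:370],None,fx=3,fy=3,interpolation=cv2.INTER_CUBIC))
E
```

```text
top [ 0.0426 -0.0025] -1.7179 [ 98.759  164.5058] 0.0225 0.0246 [260.4333 331.0524] 0.022 0.0221
top [0.2261 0.3747] -2.8559 [111.0834 140.7032] 0.0333 0.0411 [145.663  274.5652] 0.0324 0.0331
top [ 0.4254 -0.2437] -1.3294 [109.292  145.0546] 0.0433 0.0333 [337.9384 215.5822] 0.0327 0.0339
top [ 0.4318 -0.0418] -1.3123 [109.0236 143.9824] 0.0428 0.0329 [276.7793 212.1862] 0.033 0.0339
top [0.4232 0.3601] 1.3404 [109.9243 145.0744] 0.0422 0.0321 [154.0685 211.4589] 0.0327 0.0333
top [0.5737 0.3945] 1.4353 [110.4649 145.8926] 0.0416 0.0343 [145.5203 165.5811] 0.0338 0.034
top [0.8306 0.0893] -2.8479 [ 79.5891 121.1068] 0.0455 0.0465 [240.2613  90.2613] 0.0492 0.0494
top bed 2760 [598.  66.] [190. 345.] 3.5970547199249268 0.024723232100920253 [ 0.4943 -0.1049  0.02  ] [0.6941 0.243  0.03  ]
top lip 195 [591.  72.] [185. 319.] 1.7276828289031982 0.0345930225828805 [ 0.4947 -0.0883  0.032 ] [0.6838 0.2314 0.0379]
top tall 287 [639.  96.] [274. 220.] 89.74859619140625 0.17881401127306243 [ 0.529  -0.0411  0.1724] [0.7493 0.233  0.186 ]
top green 234 [600. -92.] [186.  83.] 89.397705078125 
[... 956 characters left out ...]
 186.] [192. 370.] 4.52442741394043 0.024408371917026786 [ 0.478  -0.0029  0.02  ] [0.6951 0.3629 0.03  ]
scene lip 81 [588. 128.] [158. 183.] 6.241962432861328 0.034397585379650646 [0.5078 0.0287 0.0321] [0.6728 0.2264 0.038 ]
scene tall 274 [638.  96.] [277. 223.] 89.8229751586914 0.17782508528718452 [ 0.527  -0.043   0.1721] [0.75   0.2347 0.1852]
scene green 990 [ 616. -107.] [ 88. 224.] 7.838141918182373 0.05823532804235747 [ 0.5581 -0.2195  0.0021] [0.6468 0.0064 0.146 ]
can 53 [0.4298 0.1638 0.1256] [0.4162 0.154  0.111 ] [0.4407 0.1802 0.1338]
tall far [0.7523 0.214  0.1802] [0.7633 0.2325 0.199 ]
tall far [ 0.7572 -0.0371  0.1811] [ 0.7683 -0.0206  0.201 ]
  return _methods._mean(a, axis=axis, dtype=dtype,
  ret = ret.dtype.type(ret / rcount)
```

View pics/c1.png

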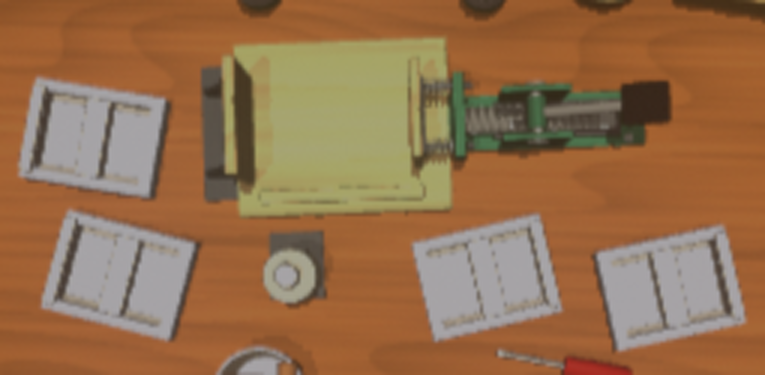

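The enlarged crop confirms four white two-cell trays: two left of the bed with their lips to the left, and two right with their lips to the right. Next I need the clamp pose precisely.

Run:
```python
from h import *
np.set_printoptions(precision=4,suppress=True)
f=np.load("pics/top0.npz");p,d=f["p"],f["d"];W=cloud(p,d,camera_params("top"));Z=W[...,2]
hsv=cv2.cvtColor(p,cv2.COLOR_RGB2HSV)
R=(hsv[...,0]>20)&(hsv[...,0]<35)&(hsv[...,1]>60)&(Z<.04)&(Z>.017)&(abs(W[...,0]-.6)<.115)&(W[...,1]>-.02)&(W[...,1]<.25)
# far/near bed edge per column
ys,top,bot=[],[],[]
for u in range(197,262):
    r=np.where(R[120:205,u])[0]
    if len(r)>30: a=ray("top",(u,120+r.min()-.5),.025);b=ray("top",(u,120+r.max()+.5),.025);top.append(a[:2]);bot.append(b[:2])
top,bot=np.array(top),np.array(bot)
for e in(top,bot):
    k=np.polyfit(e[:,1],e[:,0],1);k2=np.polyfit(e[abs(np.polyval(k,e[:,1])-e[:,0])<.003][:,1],e[abs(np.polyval(k,e[:,1])-e[:,0])<.003][:,0],1);print("edge slope dx/dy",k2,"at y=.12",np.polyval(k2,.12),e[:,1].min(),e[:,1].max())
r=np.array([[ray("top",(np.where(R[v,190:275])[0][i]+190+s,v),.025)[1] for i,s in((0,-.5),(-1,.5))] for v in range(145,190,4)]);print(r)
for n in("top","scene"):
    f=np.load(f"pics/{n}0.npz");W=cloud(f["p"],f["d"],camera_params(n));Z=W[...,2]
    for nm,lo,hi in(("board",.14,.25),("plate",-.06,.05)):
        m=(Z>.165)&(Z<.19)&(abs(W[...,0]-.6)<.085)&(W[...,1]>lo)&(W[...,1]<hi);Q=W[m]
        print(n,nm,m.sum(),Q.mean(0),Q.min(0),Q.max(0),np.polyfit(Q[:,0],Q[:,1],1))
    m=(Z>.10)&(Z<.16)&(abs(W[...,0]-.6)<.06)&(W[...,1]<-.15)&(W[...,1]>-.3);Q=W[m]
    print(n,"pad",m.sum(),Q.mean(0),Q.min(0),Q.max(0))
def Rz(z):z=np.array([*z,0]);x=np.array([0,0,-1.]);return np.stack([x,np.cross(z,x),z],1)
for a in(0,45,90,120,150,180,-45,-90,-120,-150):
    a=np.radians(a);print(round(np.degrees(a)),[None if q is None else np.round(q,2) for q in (inverse_kinematics(P,Rz((np.cos(a),np.sin(a)))) for P in((.6,.08,.12),(.43,-.24,.12),(.425,.36,.12)))])
```

```text
edge slope dx/dy [-0.0664  0.6967] at y=.12 0.6887186220293346 0.01690446294198391 0.22274559968493515
edge slope dx/dy [-0.0647  0.5069] at y=.12 0.49915536806919875 0.011943479065344292 0.21672141217826088
[[0.2233 0.0075]
 [0.2063 0.047 ]
 [0.2224 0.0135]
 [0.222  0.0065]
 [0.2215 0.0061]
 [0.2178 0.0025]
 [0.2174 0.0452]
 [0.2169 0.0018]
 [0.2132 0.0014]
 [0.2359 0.0011]
 [0.2355 0.0007]
 [0.2317 0.0004]]
top board 181 [0.5871 0.2237 0.1779] [0.527  0.2151 0.1655] [0.6466 0.233  0.186 ] [0.0644 0.1859]
top plate 113 [0.5967 0.0388 0.1784] [0.5492 0.0321 0.1697] [0.6488 0.0466 0.1861] [0.0632 0.0011]
top pad 260 [ 0.6133 -0.1921  0.1419] [ 0.5924 -0.2213  0.1159] [ 0.6361 -0.1502  0.1588]
scene board 198 [0.5881 0.2216 0.175 ] [0.527  0.2125 0.1651] [0.6472 0.2381 0.1864] [0.0674 0.182 ]
scene plate 165 [0.6005 0.0363 0.1751] [0.5492 0.0275 0.1651] [0.6485 0.0477 0.1846] [ 0.0748 -0.0086]
scene pad 235 [ 0.6156 -0.1962  0.1422] [ 0.5924 -0.2223  0.1169] [ 0.6376 -0.1505  0.1557]
0 [array([ 0.24,  0.58, -0.61,  1.8 ,  0.42,  0.89, -0.56]), array([ 0.76,  0.38, -0.41,  2.07,  0.23, 
[... 984 characters left out ...]
,  0.55, -0.47,  1.81,  0.32,  0.86, -1.26]), array([ 0.64,  0.37, -0.26,  2.08,  0.14,  0.71, -0.5 ]), array([-0.2 ,  0.56, -0.77,  1.91,  0.51,  0.87, -2.02])]
-90 [array([ 0.06,  0.53, -0.35,  1.82,  0.24,  0.84, -1.98]), array([ 0.52,  0.35, -0.11,  2.09,  0.06,  0.7 , -1.21]), array([-1.04,  0.45,  0.33,  1.96, -0.21,  0.76, -2.15])]
-120 [array([-0.03,  0.51, -0.23,  1.82,  0.15,  0.82, -2.43]), array([ 0.43,  0.35, -0.  ,  2.09,  0.  ,  0.7 , -1.67]), array([-1.32,  0.53,  0.72,  1.98, -0.47,  0.81, -2.42])]
-150 [array([-0.93,  0.78,  1.11,  1.87, -0.83,  1.03, -2.08]), array([ 0.34,  0.35,  0.11,  2.1 , -0.06,  0.7 , -2.14]), array([ 0.04,  0.77, -1.18,  1.9 ,  0.82,  1.07,  2.17])]
```

Clamp pose: yaw is about 0.0655 rad and the origin about (0.591, 0.164). The plate face is at clamp y ≈ -120, so the rack is at about 0.02. I'll start with the first tray, tilting the gripper 15° so the wrist camera clears the end board.

```bash
cat >> h.py <<'E'
YAW=.0655;O=np.array([.591,.164]);CX=np.array([np.cos(YAW),np.sin(YAW)]);CY=np.array([-CX[1],CX[0]])
T=np.radians(15);HOME=[1.082,.469,-.049,1.532,.024,1.141,-.082]
def ori(a,t=T):
    z=np.array([np.cos(a),np.sin(a),0]);dn=np.array([0,0,-1.]);y=np.cross(z,dn)
    x=np.cos(t)*dn+np.sin(t)*y
    return np.stack([x,np.cross(z,x),z],1)
def tcp(g,R): return np.array(g)-.006*R[:,0]     # grasp point -> TCP
def snap(n="top",f=None):
    p,d=camera(n)
    if f:cv2.imwrite(f"pics/{f}.png",cv2.cvtColor(p,cv2.COLOR_RGB2BGR))
    return p,cloud(p,d,camera_params(n))
def loose(p,W):
    return [t for t in trays(p,W) if 100<t[2][0]<125 and 135<t[2][1]<160 and abs(t[6]-.033)<.005 and t[0][0]>.3 and np.linalg.norm(t[0]-O)>.15]
def up(z=.33):
    q=sense()["position"].copy();q[2]=z;move_l(q,feed=.25)
def clampxy(P): return np.stack([(P[...,:2]-O)@CX,(P[...,:2]-O)@CY],-1)
def stack(W,k):
    """rect, in clamp mm, of what stands at the height of the rim/lip of tray k (0..)"""
    C=clampxy(W);z0=.025+.034*k;Z=W[...,2]
    b=(abs(C[...,0])<.13)&(C[...,1]>-.105)&(C[...,1]<.05)
    Q=C[b&(Z>z0+.022)&(Z<z0+.05)]*1000;L=C[b&(Z>z0+.039)&(Z<z0+.05)]*1000
    r=cv2.minAreaRect(Q.astype(np.float32)) if len(Q)>20 else None
    return r,(np.median(L,0),len(L)) if len(L) else None,np.median(W[...,2][b&(Z>z0+.028)&(Z<z0+.038)])
def pick(t,s,F=60):
    a=t[1]+(0 if s>0 else np.pi);R=ori(a);g=np.array([*t[0],.030]);P=tcp(g,R)
    H=P.copy();H[2]=.30
    command_gripper(.057,F);movep(H,R);A=P.copy();A[2]+=.03;move_l(A,feed=.25);move_l(P,feed=.06)
    command_gripper(0,F);gap=sense()["finger_gap"];print("gap",gap)
    move_l(H,feed=.2);print("gap lifted",sense()["finger_gap"],sense()["wrist_force"])
def place(k,y=-.012):
    x=.010 if k%2==0 else -.010
    R=ori(YAW);xy=O+x*CX+y*CY;z=.025+.034*k+.030
    P=tcp([*xy,z],R);H=P.copy();H[2]=max(.30,P[2]+.12);movep(H,R)
    A=P.copy();A[2]+=.015;move_l(A,feed=.2);print("gap before",sense()["finger_gap"])
    P[2]-=.002;print("touch",move_l(P,feed=.03,until_force=4),sense()["position"][2]-P[2],sense()["wrist_force"])
    command_gripper(.050);move_l(H,feed=.2)
E
python3 - <<'E'
from h import *
np.set_printoptions(precision=4,suppress=True)
p,W=snap();L=loose(p,W)
for t in L:print(t[0],t[1])
t=max(L,key=lambda t:t[0][1] if t[0][0]<.5 else -1)
pick(t,+1)
print(sense()["time_s"]);p,W=snap("top","lift1");place(0);move_joints(HOME)
print(sense()["time_s"]);p,W=snap("top","st1");print(stack(W,0))
for t in loose(p,W):print(t[0],t[1])
p,W=snap("scene","st1s")
a=cv2.imread("pics/st1.png")[110:240,110:370];b=cv2.imread("pics/st1s.png")[100:320,150:400]
a=cv2.resize(a,(800,400));b=cv2.resize(b,(500,440));cv2.imwrite("pics/st1x.png",np.vstack([cv2.resize(a,(600,300)),cv2.resize(b,(600,300))]))
E
```

```text
[ 0.4254 -0.2435] -1.3287991
[ 0.4318 -0.0418] -1.3178887
[0.4232 0.3604] 1.3427689
[0.5736 0.3948] 1.4308143
gap 0.024630579155062907
gap lifted 0.024973908378628524 [-0.3135  1.192  -0.3347]
7.5417
gap before 0.024523937358048246
touch True 0.0025307276293747016 [-0.8975 -0.9024  4.0941]
15.025
(((10.546806335449219, -11.8948974609375), (110.46678924560547, 144.58578491210938), 89.761474609375), (array([ 73.6275, -10.445 ]), 128), np.float64(0.05820985811515511))
[ 0.4252 -0.2435] -1.3290001
[ 0.4317 -0.0417] -1.3144779
[0.5736 0.3941] 1.4357227
  return _methods._mean(a, axis=axis, dtype=dtype,
  ret = ret.dtype.type(ret / rcount)
```

View pics/st1x.png

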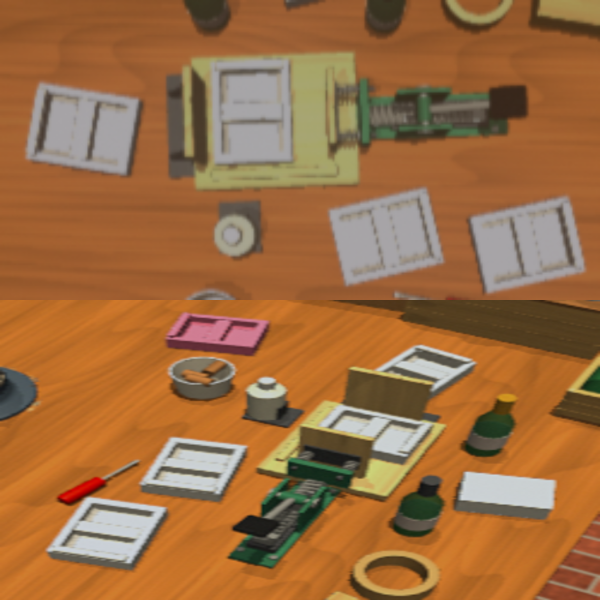

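Tray 1 lies flat in the bed (top crop, about (250,110)). It measures (10.5, -11.9) mm, rim at z 58, lip on the far side. Next is tray 2 from the right, with a check after placing, then tray 3.

```bash
cat > s2.py <<'E'
import sys,warnings;warnings.filterwarnings("ignore")
from h import *
np.set_printoptions(precision=4,suppress=True)
for k in map(int,sys.argv[1:]):
    p,W=snap();L=loose(p,W)
    for t in L:print("loose",t[0],t[1])
    t=(max if k%2==0 else min)(L,key=lambda t:t[0][1]) if k!=1 else min(L,key=lambda t:abs(t[0][1]+.04))
    s=+1 if k%2==0 else -1
    pick(t,s)
    if sense()["finger_gap"]<.015: print("LOST");sys.exit()
    place(k);move_joints(HOME)
    p,W=snap("top",f"st{k+1}");r,l,h=stack(W,k);print("STACK",k,r,l,h,"t",sense()["time_s"])
    c=np.array(r[0])
    if abs(c[0]-(10 if k%2==0 else -10))>4 or abs(h-.025-.034*(k+1))>.004: print("CHECK");break
E
python3 s2.py 1 2
python3 - <<'E'
from h import *
p,W=snap("scene","st3s")
a=cv2.imread("pics/st3.png")[110:240,110:370];b=cv2.imread("pics/st3s.png")[130:310,180:400]
cv2.imwrite("pics/st3x.png",np.vstack([cv2.resize(a,(600,300)),cv2.resize(b,(366,300)).repeat(1,0) if 0 else cv2.copyMakeBorder(cv2.resize(b,(366,300)),0,0,0,234,0)]))
E
```

```text
loose [ 0.4253 -0.2439] -1.3288658
loose [ 0.4317 -0.0415] -1.313273
loose [0.5736 0.3946] 1.4317967
gap 0.02465736721451848
gap lifted 0.025000491442437062 [-0.7762  0.1601 -0.7587]
gap before 0.02488475257744302
touch True 0.0024952854930388735 [ 0.2114 -1.0392  4.3729]
STACK 1 ((-9.344558715820312, -11.461772918701172), (111.02423858642578, 144.7066192626953), 89.8864517211914) (array([-72.985, -14.191]), 141) 0.09221377494399685 t 28.7
loose [ 0.4255 -0.2437] -1.3221781
loose [0.5735 0.394 ] 1.434066
gap 0.0250081716426635
gap lifted 0.024719363251127995 [ 0.7223 -0.0621 -1.4665]
gap before 0.02479310622186379
touch True 0.0026616503930640134 [ 0.1671 -1.3427  4.5798]
STACK 2 ((10.838935852050781, -11.82177734375), (110.40167236328125, 144.5604705810547), 89.93087005615234) (array([ 74.3987, -10.1167]), 141) 0.12634538179769983 t 42.8833
```

View pics/st3x.png

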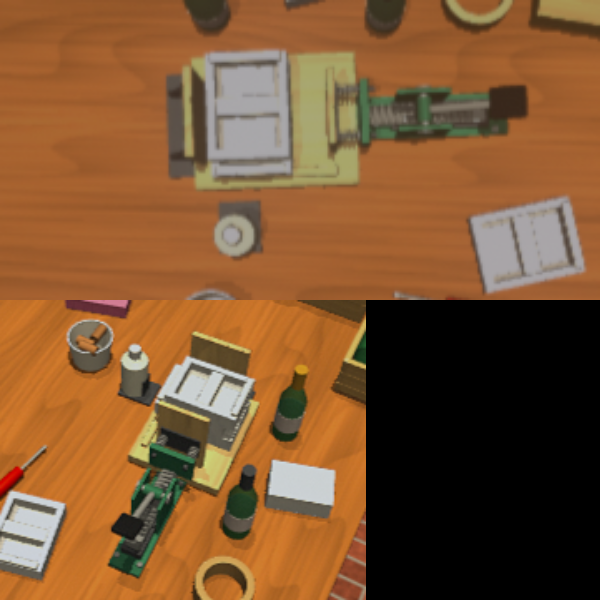

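Trays 2 and 3 sit flat, lips alternating (-9.3 and +10.8 mm). The top-view crop shows the stack at (248,115), with one tray left at (525,245). Next is tray 4, then a baseline of the plate and cross-head.

```bash
python3 s2.py 3
cat >> h.py <<'E'
def gauge(n,f=None):
    p,W=snap(n,f);C=clampxy(W)*1000;Z=W[...,2];h=cv2.cvtColor(p,cv2.COLOR_RGB2HSV)
    pl=(abs(C[...,0])<45)&(Z>.172)&(Z<.186)&(C[...,1]>-150)&(C[...,1]<-45)&(h[...,0]<35)&(h[...,0]>18)&(h[...,1]>60)
    gr=(abs(C[...,0])<45)&(Z>.07)&(Z<.17)&(C[...,1]>-210)&(C[...,1]<-60)&(h[...,0]>50)&(h[...,0]<90)&(h[...,1]>70)
    g=C[gr];zz=Z[gr]
    top=g[zz>np.percentile(zz,70)] if len(g) else g
    return "plate %d %.1f  green %d %.1f (ztop %.3f) front %.1f"%(pl.sum(),C[pl][:,1].mean() if pl.any() else 0,gr.sum(),top[:,1].mean() if len(top) else 0,zz.max() if len(zz) else 0,np.percentile(top[:,1],95) if len(top) else 0)
def lev(z,dy=0): # TCP with shut fingertips at height z over the pad
    return np.array([*(O+(-.364+dy)*CY),z+.025])
E
python3 -W ignore - <<'E'
from h import *
print(gauge("top","g0"),"|",gauge("scene","g0s"))
a=cv2.imread("pics/g0.png")[125:200,170:370];b=cv2.imread("pics/g0s.png")[130:310,200:400]
cv2.imwrite("pics/g0x.png",np.vstack([cv2.resize(a,(720,270)),cv2.copyMakeBorder(cv2.resize(b,(360,324)),0,0,0,360,0)]))
E
```

```text
loose [ 0.4252 -0.2433] -1.3291606
gap 0.0250241486744044
gap lifted 0.024480727673844443 [ 0.1032  0.226  -1.1214]
gap before 0.02469505755221209
touch True 0.002482004541717514 [ 0.2197 -0.6973  3.6384]
STACK 3 ((-9.111034393310547, -11.790454864501953), (110.49583435058594, 144.4724884033203), 89.97813415527344) (array([-73.3227, -11.1608]), 159) 0.1600604562584459 t 55.7417
plate 101 -125.3  green 87 -169.9 (ztop 0.116) front -165.5 | plate 78 -126.0  green 230 -172.5 (ztop 0.111) front -166.6
```

View pics/g0x.png

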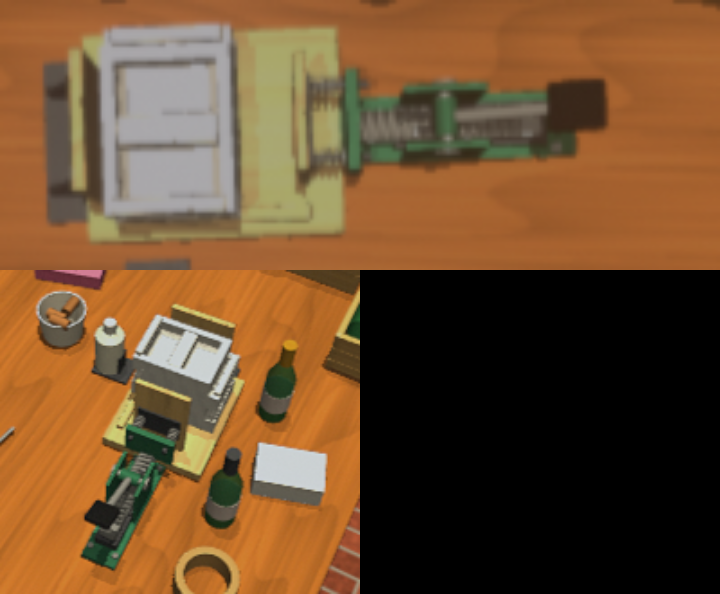

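All four trays are stacked: the top-view crop shows the stack at (165,120), the plate at (300,110) and the cross-head at (350,120). The uncompressed plate-to-cross-head spacing reads 44.6 mm from the top camera. First stroke next.

```bash
cat >> h.py <<'E'
def stroke(first=False):
    R=ori(YAW,0)
    if first:
        command_gripper(0,60);movep(lev(.20),R)
    move_l(lev(.150),feed=.2)
    c=move_l(lev(.105,-.003),feed=.04,until_force=2.5);z=sense()["position"][2]-.025;f=sense()["wrist_force"][2]
    s=move_l(lev(.052,-.004),feed=.05,until_force=16);z2=sense()["position"][2]-.025;F=sense()["wrist_force"]
    sleep(.15);F2=sense()["wrist_force"]
    print("contact",c,round(z,4),round(f,1),"stop",s,round(z2,4),np.round(F,1),np.round(F2,1))
    move_l(lev(.165),feed=.12);sleep(.2)
E
python3 -W ignore - <<'E'
from h import *
stroke(True);print(sense()["wrist_force"])
move_l(lev(.26),feed=.25)
print(gauge("top","g1"),"|",gauge("scene","g1s"),sense()["time_s"])
a=cv2.imread("pics/g1.png")[110:215,170:390];b=cv2.imread("pics/g1s.png")[100:310,180:420]
cv2.imwrite("pics/g1x.png",np.vstack([cv2.resize(a,(600,286)),cv2.copyMakeBorder(cv2.resize(b,(360,314)),0,0,0,240,0)]))
E
```

```text
contact True 0.1311 3.3 stop True 0.0722 [-3.4  0.1  8.5] [-1.7  0.4  8.3]
[0.20745145 0.47523859 0.52355924]
plate 100 -112.8  green 82 -157.2 (ztop 0.111) front -153.4 | plate 77 -113.7  green 220 -159.1 (ztop 0.111) front -153.6 62.3167
```

View pics/g1x.png

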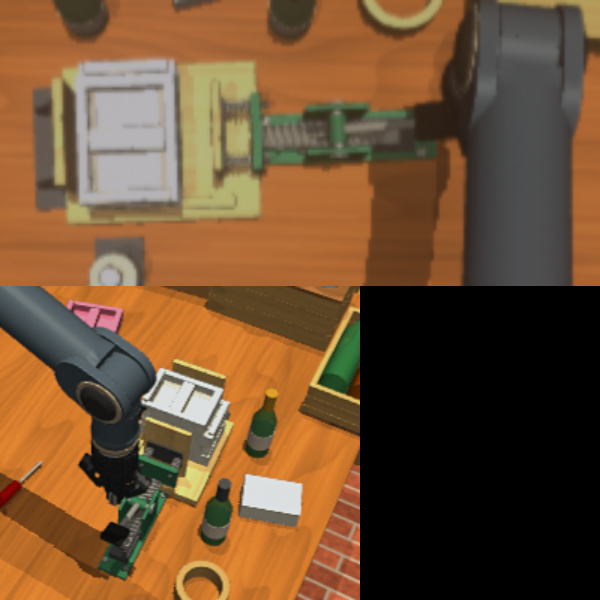

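```bash
sed -i 's/feed=.05,until_force=16/feed=.03,until_force=22/' h.py; python3 -W ignore - <<'E'
from h import *
for i in range(2):
    stroke();print(gauge("top"),"|",gauge("scene"),sense()["time_s"])
E
```

```text
contact True 0.1198 3.4 stop True 0.0723 [-2.1 -0.3  7.7] [-2.8  0.3  7.2]
plate 96 -102.7  green 80 -147.8 (ztop 0.114) front -143.6 | plate 72 -103.8  green 224 -149.6 (ztop 0.111) front -143.1 66.7
contact True 0.1232 2.0 stop True 0.0722 [-3.1 -0.1  7.1] [-2.8 -0.   7.7]
plate 95 -92.8  green 83 -138.4 (ztop 0.113) front -133.7 | plate 74 -93.6  green 225 -139.4 (ztop 0.112) front -133.5 70.6917
```

```bash
python3 -W ignore - <<'E'
from h import *
move_l(lev(.150),feed=.2)
print(move_l(lev(.105,-.003),feed=.04,until_force=2.5),sense()["position"][2]-.025)
print(move_l(lev(.076,-.004),feed=.04,until_force=22),sense()["position"][2]-.025,sense()["wrist_force"])
for z in(.0725,.070,.067,.064,.061,.058):
    s=move_l(lev(z,-.004),feed=.02,until_force=8);f=sense();print(z,s,round(f["position"][2]-.025,4),f["wrist_force"][2])
    if s or f["wrist_force"][2]>14:break
move_l(lev(.165),feed=.12);sleep(.2)
print(gauge("top"),"|",gauge("scene","g4s"),sense()["time_s"])
E
```

```text
True 0.12319114176920107
False 0.07666247637438842 [-2.65537022 -1.91438783  6.37911474]
0.0725 False 0.0731 5.1377894108217985
0.07 True 0.0723 6.731106298473499
plate 104 -83.0  green 85 -127.3 (ztop 0.115) front -124.0 | plate 76 -84.0  green 227 -129.8 (ztop 0.111) front -123.2 74.775
```

The lever stop is real: hard contact at tip z 72 mm, and each stroke moves the plate exactly 10 mm. Carrying on.

```bash
python3 -W ignore - <<'E'
from h import *
for i in range(3):
    stroke();print(gauge("top",f"g{5+i}"),"|",gauge("scene",f"g{5+i}s"),sense()["time_s"])
    p,W=snap();print(stack(W,3)[:2])
E
```

```text
contact True 0.1238 1.5 stop True 0.0723 [-2.8  0.9  7.7] [-2.1  0.2  7.7]
plate 92 -73.0  green 82 -117.3 (ztop 0.112) front -113.6 | plate 74 -73.8  green 224 -119.0 (ztop 0.110) front -113.1 78.7667
(((-9.378524780273438, -17.540546417236328), (144.19500732421875, 121.10816955566406), 0.09688252210617065), (array([-71.1548713 , -28.83203144]), 192))
contact True 0.1219 2.1 stop True 0.0722 [-1.5 -0.3  8.3] [-1.8  0.8  8.4]
plate 92 -63.8  green 86 -108.8 (ztop 0.116) front -105.3 | plate 72 -64.7  green 231 -109.8 (ztop 0.108) front -103.2 82.7917
(((-9.229835510253906, -9.347652435302734), (144.6525421142578, 118.65025329589844), 0.03502492979168892), (array([-72.83178213, -10.88522706]), 165))
contact True 0.1232 1.2 stop True 0.0723 [-1.8 -0.2  8.1] [-2.9 -0.5  8.2]
plate 99 -60.5  green 83 -97.2 (ztop 0.114) front -93.8 | plate 73 -61.2  green 235 -99.6 (ztop 0.110) front -93.7 86.8333
(((-9.447257995605469, -7.7712554931640625), (144.42901611328125, 115.31292724609375), 0.033781565725803375), (array([-72.45216715, -10.65923964]), 178))
```

Plate-to-cross-head spacing fell by about 7.5 mm in both views (44.6→36.7 and 46.0→38.4). The plate face stands at about -55.5, so the 110 mm trays should reach the board at +55. I'll check that in a crop and find the cap.

```bash
python3 -W ignore - <<'E'
from h import *
np.set_printoptions(precision=4,suppress=True)
up(.30);move_joints(HOME)
for n in("top","scene"):
    p,W=snap(n,"f"+n);h=cv2.cvtColor(p,cv2.COLOR_RGB2HSV);C=clampxy(W)*1000;Z=W[...,2]
    for lo,hi in((.145,.177),):
        m=(h[...,1]<45)&(Z>lo)&(Z<hi)&(abs(C[...,0])<100)&(abs(C[...,1])<75);Q=C[m];print(n,"trays",m.sum(),cv2.minAreaRect(Q.astype(np.float32)))
    m=(abs(W[...,0]-.427)<.03)&(abs(W[...,1]-.167)<.03)&(Z>.124);Q=W[m];print("cap",m.sum(),Q.mean(0),np.median(Q[:,2]),Q.min(0),Q.max(0))
    print(gauge(n))
a=cv2.imread("pics/ftop.png")[130:220,180:285];b=cv2.imread("pics/fscene.png")[130:290,210:390]
cv2.imwrite("pics/fx.png",np.hstack([cv2.resize(a,(400,343),interpolation=2),cv2.resize(b,(386,343),interpolation=2)]))
print(sense()["time_s"])
E
```

```text
top trays 928 ((-2.96875, 0.06335830688476562), (158.5902099609375, 110.00434875488281), 0.7752385139465332)
cap 44 [0.4275 0.1688 0.1308] 0.13068739560414022 [0.417  0.1582 0.124 ] [0.4388 0.18   0.1375]
plate 96 -60.5  green 86 -98.5 (ztop 0.111) front -94.0
scene trays 583 ((-8.712593078613281, -1.7724418640136719), (117.70706939697266, 144.68507385253906), 89.37816619873047)
cap 37 [0.4294 0.1653 0.1293] 0.12920276567185063 [0.4186 0.1563 0.1244] [0.4415 0.1788 0.1359]
plate 73 -60.7  green 226 -100.5 (ztop 0.111) front -93.9
89.5417
```

View pics/fx.png

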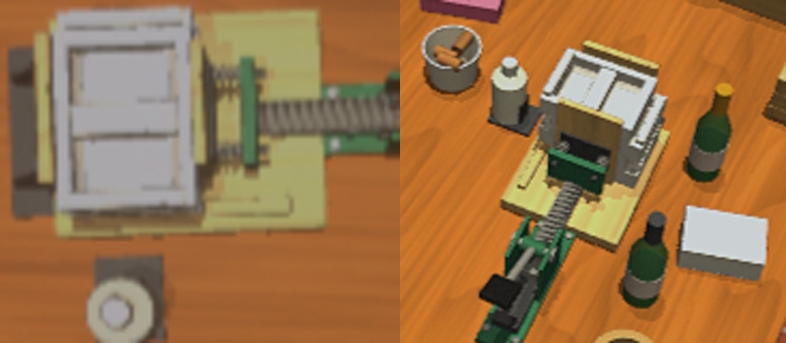

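The stack is tight: the top tray's centre is at clamp y 0.1, and the crop shows it between the board at (45,110) and the plate at (200,115). Compression is about 6.5–7 mm, so it bears firmly. Now the spray cap.

```bash
python3 -W ignore - <<'E'
from h import *
np.set_printoptions(precision=4,suppress=True)
R=ori(YAW,0);c=lambda z:np.array([.4280,.1678,z+.025])
command_gripper(0);movep(c(.24),R);move_l(c(.142),feed=.15)
print(move_l(c(.120),feed=.02,until_force=2.5),sense()["position"][2]-.025,sense()["wrist_force"])
z0=sense()["position"][2]-.025
s=move_l(c(z0-.012),feed=.015,until_force=14);f=sense();print(s,f["position"][2]-.025,f["wrist_force"])
for i in range(8):
    if f["wrist_force"][2]>11.5: break
    z=f["position"][2]-.025-.0008;s=move_l(c(z),feed=.01);f=sense();print(s,z,f["position"][2]-.025,f["wrist_force"])
sleep(.4);print(sense()["wrist_force"],sense()["position"][2]-.025)
move_l(c(.24),feed=.08);move_joints(HOME);sleep(.3)
print(gauge("top","e"),"|",gauge("scene","es"),sense()["time_s"],sense()["wrist_force"])
a=cv2.imread("pics/e.png")[60:230,110:370];b=cv2.imread("pics/es.png")[110:310,190:400]
cv2.imwrite("pics/ex.png",np.hstack([cv2.resize(a,(440,288),interpolation=2),cv2.resize(b,(302,288),interpolation=2)]))
E
```

```text
True 0.12907279213804865 [-0.893   0.0276  4.3037]
True 0.12508180539816127 [-2.0974 -0.7336  7.1833]
False 0.12428180539816128 0.12499725210869256 [-1.7028 -1.622  11.878 ]
[-2.858  -1.7186 11.0083] 0.12500445499575596
plate 98 -60.6  green 86 -98.7 (ztop 0.112) front -94.5 | plate 72 -61.3  green 228 -100.4 (ztop 0.113) front -94.3 99.8833 [-0.028   0.4471  0.4865]
```

View pics/ex.png

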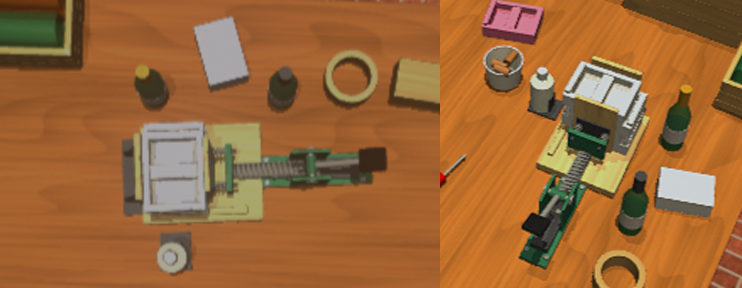

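```bash
python3 -W ignore -c "
from h import *
print(finish_job())"
```

```text
the job is handed in; nothing more can be done
None
```

The job is done and handed in at about 100 s of the 210 s allowed; no verdict was reported.

- **Stack:** I stacked the four white trays on the bed, with lips alternating far, near, far, near. As each was set down, its centre measured about +10.5, -9.3, +10.8 and -9.1 mm in clamp x. All were flat, with rim heights within 1–2 mm of nominal. I left the pink tray and the solid white block alone.
- **Clamp:** I pumped seven full strokes to the lever's stop, raising the hand well clear of the pad after each. The springs are compressed about 6–7.5 mm (two views agree within about 1 mm), and the top tray's centre is at clamp y 0.1 mm. I checked board contact directly only on the top tray; the lower three started at the same distance from the board.
- **Spray:** I pressed the cap to its stop (tip at z 125 mm, no further movement at 11.9 N), then let it up.
- **Last picture:** Both bottles are standing, the plate and stack are unchanged, and the robot is clear of everything.

**Disagreements:** The fingertips travelled only about 51–59 mm from first contact to the lever's stop, against the stated 74 mm. A slow press showed a hard stop there, and the plate moved 10 mm per stroke until the stack was tight. The first stroke measured about 12.5 mm instead of 10.

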